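Balance the bench centres and seat them in the pen-engraving stand

ROBOT

A 6-joint arm with a two-finger parallel gripper is mounted at the origin on a cart in front of the work surface, level with it; the furniture and walls round the work are solid. World frame = base frame: x ahead of the robot, y to its left, z up, the work surface at z = 0. Lengths are in mm, angles in rad, forces in N, time in s.
With the tool pointing down it reaches from about 300 to 775 mm from the base axis. Payload 14.6 kg.
Tool frame: the origin (TCP) lies at the very end of the fingers, on their centre line; the grasp point (between the pads) lies 19 mm behind it; z points along the fingers, y is the line along which they close (so a half turn about z gives the same grasp; the last joint's range is limited). The gripper opens to 94 mm and grips with 3 to 60 N. Pads are 16 mm wide; open, the fingers measure 119 mm over their backs; the gripper's body (75 mm by 177 mm) begins 78 mm behind the grasp point.
Start: joints at [1.1, 0.3, 1.521, -0, 1.321, -0.067], TCP at [216.1, 505.757, 205.446] pointing down, gripper open.
Joint ranges: [-3.03, 3.03], [-0.79, 2.21], [0.23, 2.52], [-1.04, 4.18], [0, 3.07], [-2.55, 2.55]. Speed limits (rad/s): [2.22, 2.22, 2.57, 3.14, 3.14, 3.14].

INTERFACE

Orientations are given as [roll, pitch, yaw] about the fixed x, y, z axes, in that order (R = Rz(yaw) Ry(pitch) Rx(roll)).
In Python, from cell import manip, camera, get_calibration gives the robot as it stands. The module is installed in compiled form; this text tells all that it offers.
- The arm moves only by the tool jog_arm, never from a script. Its argument "plan" is one flat list of numbers, 6 for each row, row after row: the shift along the world's x, y, z in m, then the turn, a rotation vector about the world's x, y, z in degrees. A call has 1 to 20 rows; each row is the pose to reach, as a shift and turn from the pose commanded when the call began; what a row does not reach only later rows make up. A row lasts 1/10 s, in which the tool goes at most 50 mm and 8.59 degrees, less where a joint would pass 70% of its speed; a pose out of reach is approached as far as the arm can. A call with a gripper value outside its range is refused whole. "claw" is the finger opening in m, from 0 to 0.094, set as the call begins (left out, the last holds). The fingers move at their own pace and stop on an object; "force" is the grip in N (left out, the last holds). Time passes only in rows, so rows that repeat a pose let the fingers close. It gives the time, the measured TCP pose, the force, the opening and the grip force at its end, in the units of the state.
- manip.read_state(): the state, without advancing time (a new reading comes with each control period).
- camera(name): name is "side" or "top" or "wrist"; returns (picture, depth): 384x512x3 uint8, red, green, blue; 384x512 float32, mm along the optical axis (not along the pixel's ray), 0 where there is no reading.
- get_calibration(name): a dict with "fx", "fy", "cx", "cy" (pixels), "origin" and "attitude" of the camera in the world. Camera axes: x right, y down, z forward; pixel columns grow to the right and rows downward; lengths in mm; the calibration is good to about 2 mm. A picture is of the moment at which its call begins: read the wrist's pose just before it. get_calibration takes no time and is no camera call; for the wrist camera it gives the pose at the moment of the call.
- manip.sign_off(): hands the job in; it is judged then, once.
The state is a dict: "clock": time; "joints": joint angles; "qd": joint speeds; "effort": joint torques, N m; "eef_pos": TCP position; "eef_rot": TCP orientation; "wrist_force": force on the tool from outside, world axes, zero at the start; "moment": the same for the moment, N m; "finger_gap": finger opening in mm; "finger_force": force on a finger pad.
Only numpy, scipy, OpenCV 4.12 (cv2) and the standard library are available. Lean on these libraries where they do the work, as an engineer would, in place of code of your own. Each camera call takes 0.05 s, during which the arm holds its last target. There are 200 camera calls.

TASK

Set up the pen-engraving stand: first push its round platter round by the finger stud until the rim notch faces the pointer on the foot. Then find where the lopsided bench centres balance - a lift of a few millimetres shows which end stays down, so set them down and shift your grip along the bar towards it - and carry them level, never letting them tip. Lower them gently into the two saddles with the headstock over the wider one, slide them along until the headstock's shoulder butts against that saddle, let go, and leave the notch on the pointer and the things lying round about where they are.

Things in the scene. Friction and masses are not known exactly. Their poses are not given: they have to be found in the camera images.
- centres: Loose bench centres (small between-centres work holder), 300 mm long, 0.38 to 0.96 kg: an oiled square steel tube bar 14 x 14 mm with a grey cast head at each end, standing on the heads' feet. x along the bar, larger headstock at -x, smaller tailstock at +x, z up. Origin: under the middle of the bar, level with the feet's undersides; bar centre line at z = 0.030, bar underside 0.023.
- bar (a point): Middle of the bar (x = 0, z = 0.030 there; same axes). The bar is bare from x = -0.102 to 0.102. Either head may be light alloy or steel under the same paint, so the balance point differs each time: from x = -0.08 to +0.03. Gripped far from it the slippery bar turns in the jaws and the heavy end stays down; below about 40 N of grip it may slip out. Pointed centres (20 mm across) lie over it for 28 mm from each head, 43 mm up.
- shoulder (a point): The headstock's inner face (its shoulder) on the bar's centre line: x = -0.102, z = 0.030 in the frame of the bench centres; same axes. The headstock reaches from there to x = -0.138, is 34 mm wide and 56 mm high, and has a dark knob 30 mm across out to x = -0.152.
- tail_face (a point): The tailstock's inner face on the bar's centre line: x = +0.102, z = 0.030 in the frame of the bench centres; same axes. The tailstock reaches to x = 0.132, is 30 mm wide and 54 mm high, with a small dark knob out to x = 0.148.
- stand: The engraving stand's fixed round foot, dark steel, 228 mm across, 12 mm high. Origin at its centre on the table, on the platter's axis; z up. The small steel pointer stands on its rim on the -x side (towards the robot), its tip at x = -0.102, top at z = 0.026.
- platter (a joint): Angle (rad) of the steel platter, 200 mm across, top 24 mm above the table, on the stand. 0: the dark notch in its rim faces the pointer. Positive: turned counter-clockwise seen from above, about the stand's vertical axis; it starts 0.5 to 1.2 turned so. Stiff: it stays where it is left and needs about 4 N at the stud.
- stud (a point): Top of the steel finger stud on the platter, 12 mm across, 20 mm high (top 44 mm above the table), 80 mm from the axis, straight inwards from the notch.
- saddles (a point): On the platter's axis, level with the two saddles' slot floors, 54 mm above the table; turns with the platter, -x points to the notch. Saddles at both ends of its y axis: blocks 38 mm wide with an open-topped slot along y for the bar, 17 mm wide, 12 mm deep, the upper 6 mm flared to 29 mm. Seated, the bar's centre line is 7 mm above this point and the heads hang outside the saddles.
- wide_saddle (a point): Middle of the wider saddle's outer face at slot-floor height: y = +0.090 from point saddles; same axes. The wider saddle is 16 mm thick (y = 0.074 to 0.090), the narrower one 9 mm (y = -0.090 to -0.081). The headstock's shoulder butts on this face.
- burin: Bystander: hand graver with a wooden mushroom handle, 111 mm long, lying on the table; origin on its underside.
- pink_tub: Bystander: round tub with a pink perforated lid, 68 mm across, 36 mm high; origin under its centre.
- black_case: Bystander: small black zip case, 53 x 78 x 50 mm; origin under its centre.
- nib_tin: Bystander: round dark green tin, 50 mm across, 26 mm high; origin under its centre.

How it is judged (in metres and radians):
On the way, in this order (a step that is already met when the one before it is completed fails the run):
1. the platter's notch is turned to the pointer (within 4 degrees) (value of joint platter between -0.07 and 0.07 rad), for 0.3 s.
2. the bench centres hang level (within 7 degrees), lifted clear, higher than the saddles (height (world z) of each of shoulder, tail_face above 0.074 m and angle between centres's own z axis and vertical below 0.12 rad), for 0.3 s.
At the end, for the whole second after the job is handed in: The bench centres lie at rest in both saddles, bar down on both slot floors (within 2.5 mm), headstock outside the wider saddle with its shoulder butting on it (gap under 2.5 mm); the platter's notch faces the pointer within 4 degrees (all of step 1 and y of shoulder in the frame of saddles between 0.084 and 0.0925 m and x of shoulder in the frame of saddles between -0.0035 and 0.0035 m and x of tail_face in the frame of saddles between -0.0035 and 0.0035 m and z of each of shoulder, tail_face in the frame of saddles below 0.0095 m and linear speed of centres below 0.01 m/s); the robot touches nothing.
It fails at once if the bench centres tip by more than 11 degrees (angle between centres's own z axis and vertical above 0.2 rad).
It fails at once if the bench centres are banged on the stand (over 45 N) (contact force between centres and stand above 45 N).
It fails at once if a bystander is moved more than 20 mm (distance of any of burin, pink_tub, black_case, nib_tin from where it was at the start of the episode above 0.02 m).
It also fails if it takes over 67 s, if anything falls off the work surface, if the arm or the gripper's body presses on something with over 40 N, if the wrist force passes 120 N, or if a joint passes its speed limit or range.

## Working session

There is one attempt and no reset: what is moved stays moved. The work goes in short steps, Python scripts to look and compute and a tool call to move; the robot and the scene stay as the last step left them, time stands still between calls to the robot, and variables do not carry over. Pictures are saved under pics/ and viewed, at most 10 in all, crops included, and the job is handed in when it is done.

Besides the shell and the picture viewer there is one more tool, called after "Emit:" as a command line: name --argument value ..., lists and objects as JSON in quotes. jog_arm: Moves the arm, as the interface text tells. Its arguments: {"type":"object","properties":{"plan":{"type":"array"},"claw":{"type":"number"},"force":{"type":"number"}},"required":["plan"]}

```bash
mkdir -p pics; cat > h.py <<'E'
import numpy as np, cv2
from scipy.spatial.transform import Rotation as R
from cell import manip, camera, get_calibration
def att(c):
    a=np.array(c["attitude"],float)
    return a if a.shape==(3,3) else R.from_euler('xyz',a).as_matrix()
def cloud(name):
    c=get_calibration(name); p,d=camera(name)
    v,u=np.mgrid[0:384,0:512]
    P=np.stack([(u-c["cx"])/c["fx"]*d,(v-c["cy"])/c["fy"]*d,d],-1)
    W=P@att(c).T+np.array(c["origin"]); W[d==0]=np.nan
    return p,W,c
def save(n,p): cv2.imwrite(n,p[...,::-1])
E
python3 - <<'E'
from h import *
s=manip.read_state(); print(s)
for n in("top","side"):
    p,W,c=cloud(n); print(c); save(f"pics/{n}0.png",p); np.savez(f"{n}0.npz",p=p,W=W)
    print(n,W[::48,::64].round().tolist() if 0 else np.nanmin(W,(0,1)),np.nanmax(W,(0,1)))
E
```

```text
{'clock': 0.0, 'joints': array([ 1.10039022e+00,  3.00463321e-01,  1.52157706e+00, -8.08982897e-06,
        1.32068474e+00, -6.66174266e-02]), 'qd': array([-1.87925346e-05, -1.56648444e-03, -1.96573496e-03, -3.91833705e-04,
        1.97586964e-04,  9.44161181e-05]), 'effort': array([-1.84456570e-03, -5.31807590e+01, -3.52740026e+01,  7.08691031e-02,
        2.44240573e-02, -6.90851493e-05]), 'eef_pos': array([215.99437956, 505.53277049, 204.89229366]), 'eef_rot': array([-3.14046218e+00, -6.75676225e-05,  2.73780595e+00]), 'wrist_force': array([-0.35430839, -0.08116404,  0.06308686]), 'moment': array([ 0.0040011 , -0.01510045, -0.00985954]), 'finger_force': 0.0, 'finger_gap': 93.97113497017358}
{'fx': 477.99580955646735, 'fy': 477.99580955646735, 'cx': 255.33638927100753, 'cy': 186.9968304136986, 'origin': array([ 262.10971258, -126.34124069, 1457.8176628 ]), 'attitude': array([-2.94399421,  0.00377553, -1.57749365])}
top [ -171.65056616 -1283.5626811   -765.2012748 ] [1685.12798474 1132.66336146  681.85202951]
{'fx': 452.1178156087861, 'fy': 452.1178156087861, 'cx': 256.3727661943534, 'cy': 189.87702679667282, 'origin': array([ -117.2965845 , -1364.8679406 ,   671.04328374]), 'attitude': array([-1.96778964, -0.0169773 , -0.49911752])}
side [ -338.50430317 -1035.01146023  -758.64915808] [3688.55900292 2108.7641057   708.97458869]
```

View pics/top0.png

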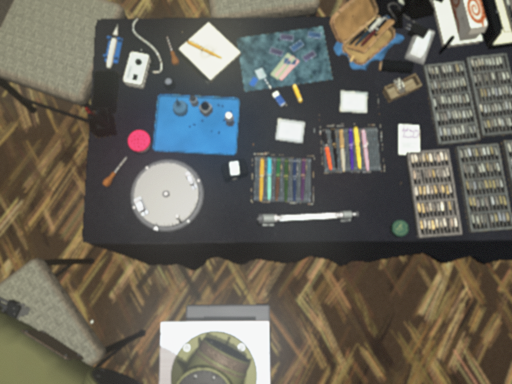

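View pics/side0.png

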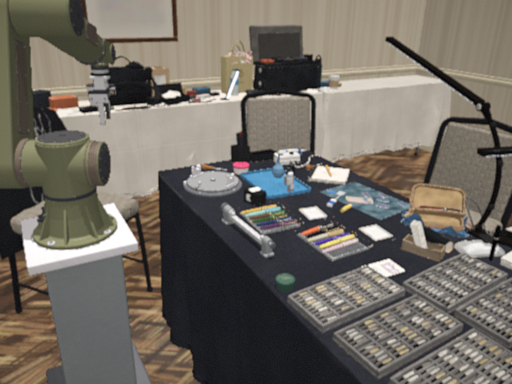

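The top view shows the stand at about (167,195), the centres from (258,218) to (356,215), the tub at (139,141), the burin at (115,172), the case at (235,169) and the tin at (400,228). I'll take an enlarged crop and measure.

```bash
python3 - <<'E'
from h import *
z=np.load("top0.npz"); p,W=z["p"],z["W"]
a=cv2.resize(p[150:240,122:212],None,fx=6,fy=6,interpolation=cv2.INTER_CUBIC)
b=cv2.resize(p[200:235,250:365],(800,243),interpolation=cv2.INTER_CUBIC)
o=np.zeros((600,800,3),np.uint8); o[:350,:350]=cv2.resize(a,(350,350)); o[357:600]=b
h=np.clip((W[150:240,122:212,2]+0)/90*255,0,255); h=np.nan_to_num(h).astype(np.uint8)
o[:350,400:750]=cv2.resize(cv2.applyColorMap(h,2),(350,350),interpolation=0)[...,::-1]
save("pics/crop1.png",o)
print("table z",np.nanmedian(W[215:235,215:245,2]))
def pts(v0,v1,u0,u1,lo,hi):
    q=W[v0:v1,u0:u1]; m=(q[...,2]>lo)&(q[...,2]<hi); return q[m]
P=pts(150,240,122,212,17,30)
def circ(xy):
    h=cv2.convexHull(xy.astype(np.float32))[:,0]; return cv2.minEnclosingCircle(h)
print("platter",len(P),circ(P[:,:2]),np.median(P[:,2]))
P=pts(150,240,122,212,8,30); print("foot",circ(P[:,:2]))
P=pts(200,235,250,365,15,90); r=cv2.minAreaRect(P[:,:2].astype(np.float32)); print("centres",r)
for x in np.arange(P[:,1].min(),P[:,1].max(),12):
    q=P[(P[:,1]>=x)&(P[:,1]<x+12)]; print(round(x),len(q),q[:,0].min().round(),q[:,0].max().round(),np.median(q[:,0]).round(),q[:,2].max().round())
P=pts(150,240,122,212,32,90)
m=(W[...,2]>32)&(W[...,2]<90); m[:150]=0;m[240:]=0;m[:,:122]=0;m[:,212:]=0
n,l,st,ce=cv2.connectedComponentsWithStats(m.astype(np.uint8))
for i in range(1,n):
    q=W[l==i]; print(st[i],q.mean(0).round(1),q.max(0).round(),q.min(0).round())
E
```

```text
table z 0.7690929967234297
platter 3046 ((562.37451171875, 128.14691162109375), 149.04017639160156) 24.609229106987073
foot ((534.63330078125, 145.82826232910156), 186.8782501220703)
centres ((476.5169372558594, -268.6284484863281), (72.1686019897461, 317.3729248046875), 1.01291823387146)
-428 22 454.0 471.0 463.0 57.0
-416 14 452.0 472.0 461.0 56.0
-404 37 451.0 474.0 460.0 59.0
-392 36 451.0 470.0 459.0 58.0
-380 22 454.0 468.0 459.0 53.0
-368 20 454.0 465.0 459.0 48.0
-356 22 453.0 466.0 460.0 42.0
-344 20 453.0 466.0 459.0 43.0
-332 20 452.0 465.0 460.0 44.0
-320 21 452.0 466.0 457.0 42.0
-308 22 451.0 509.0 459.0 44.0
-296 23 450.0 500.0 457.0 44.0
-284 21 450.0 500.0 457.0 48.0
-272 20 450.0 463.0 457.0 43.0
-260 24 449.0 503.0 457.0 43.0
-248 24 448.0 503.0 456.0 42.0
-236 23 448.0 503.0 455.0 43.0
-224 22 448.0 510.0 455.0 44.0
-212 20 448.0 461.0 454.0 47.0
-200 23 446.0 461.0 452.0 57.0
-188 27 441.0 462.0 452.0 59.0
-176 40 439.0 507.0 450.0 60.0
-164 41 439.0 507.0 449.0 62.0
-152 32 438.0 507.0 450.0 65.0
-140 34 438.0 510.0 451.0 65.0Traceback (most recent call last):
  File "<stdin>", line 19, in <module>
    return umr_minimum(a, axis, None, out, keepdims, initial, where)
ValueError: zero-size array to reduction operation minimum which has no identity
```

View pics/crop1.png

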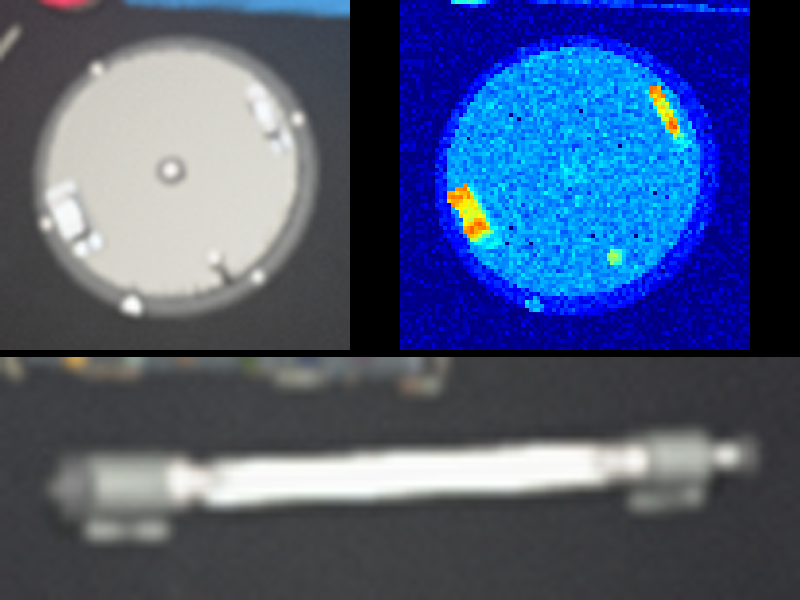

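The enlarged crop shows the pointer at about (132,305), bottom left of the rim. The stud is at (215,257) and the platter centre at (172,170). The wide saddle is on the left and the headstock is at the left (+y) end. So the platter needs a clockwise turn of roughly 0.75 rad.

```bash
cat >> h.py <<'E'
def ray(c,u,v,z):
    d=att(c)@np.array([(u-c["cx"])/c["fx"],(v-c["cy"])/c["fy"],1.0]); o=np.array(c["origin"])
    return o+d*(z-o[2])/d[2]
def proj(c,X):
    q=(np.atleast_2d(X)-np.array(c["origin"]))@att(c)
    return np.c_[q[:,0]/q[:,2]*c["fx"]+c["cx"],q[:,1]/q[:,2]*c["fy"]+c["cy"]]
E
python3 - <<'E'
from h import *
z=np.load("top0.npz"); p,W=z["p"],z["W"]; c=get_calibration("top")
k=90/350
f=lambda x,y:(122+(x+.5)*k-.5,150+(y+.5)*k-.5)
C=ray(c,*f(171,169),30); print("cap",C)
for n,x,y,zz in(("pointer",132,305,26),("stud",215,257,44)):
    q=ray(c,*f(x,y),zz); d=q-C; print(n,q.round(1),np.hypot(*d[:2]).round(1),np.degrees(np.arctan2(d[1],d[0])).round(1))
# height comps
X=W.reshape(-1,3); near=np.hypot(W[...,0]-C[0],W[...,1]-C[1])<118
m=near&(W[...,2]>36)&(W[...,2]<90)
n,l,st,ce=cv2.connectedComponentsWithStats(m.astype(np.uint8))
for i in range(1,n):
    if st[i,4]<4: continue
    q=W[l==i]; print(st[i],q.mean(0).round(1)); 
q=W[near&(W[...,2]>18)&(W[...,2]<30)]; print("plat fit",cv2.minEnclosingCircle(q[:,:2].astype(np.float32)))
q=W[near&(W[...,2]>7)&(W[...,2]<16)]; print("foot fit",cv2.minEnclosingCircle(q[:,:2].astype(np.float32)))
# bar: points 22..45 height
q=W[200:235,250:365].reshape(-1,3); q=q[(q[:,2]>28)&(q[:,0]<475)&(q[:,1]<-225)&(q[:,1]>-350)]
print(cv2.fitLine(q[:,:2].astype(np.float32),cv2.DIST_HUBER,0,.01,.01).ravel(),np.median(q[:,2]))
for n,u,v in(("black",235,169),("tub",139,141),("burin0",105,185),("burin1",127,157)): print(n,ray(c,u,v,30).round())
E
```

```text
cap [531.1577259  150.12952653  30.        ]
pointer [425.2 177.8  26. ] 109.5 165.3
stud [459.6 111.6  44. ] 81.3 -151.7
[186 172   9  14  46] [570.7  74.   58.8]
[134 197  12  15  95] [492.8 221.1  58.2]
[175 214   4   4  14] [460.3 112.3  43.4]
plat fit ((529.6039428710938, 148.53404235839844), 111.48674774169922)
foot fit ((530.0484619140625, 149.77696228027344), 117.03894805908203)
[ 4.7740381e-02 -9.9885976e-01  4.5721954e+02 -2.8720898e+02] 37.320254955150745
black [605. -61.  30.]
tub [697. 238.  30.]
burin0 [558. 336.  30.]
burin1 [645. 273.  30.]
```

Emit:
jog_arm --plan '[0.244,-0.394,-0.075,0,0,51.4,0.244,-0.394,-0.075,0,0,51.4,0.244,-0.394,-0.075,0,0,51.4,0.244,-0.394,-0.075,0,0,51.4,0.244,-0.394,-0.075,0,0,51.4,0.244,-0.394,-0.075,0,0,51.4,0.244,-0.394,-0.075,0,0,51.4,0.244,-0.394,-0.075,0,0,51.4,0.244,-0.394,-0.075,0,0,51.4,0.244,-0.394,-0.075,0,0,51.4,0.244,-0.394,-0.075,0,0,51.4,0.244,-0.394,-0.075,0,0,51.4,0.244,-0.394,-0.075,0,0,51.4]' --claw 0.03 --force 10

```text
clock: 1.4
eef_pos: [459.7, 112.5, 130.5]
eef_rot: [3.141, -0.0, -2.648]
wrist_force: [-0.6, -0.3, 0.0]
finger_gap: 29.7
finger_force: 0.0
```

```bash
python3 - <<'E'
from h import *
s=manip.read_state(); print(s["clock"],s["eef_pos"],s["eef_rot"],s["joints"],s["finger_gap"])
p,W,c=cloud("wrist"); save("pics/w1.png",p); np.savez("w1.npz",p=p,W=W); print(c)
print(proj(c,[[460,112,44],[530,149.5,30],[427,178,26]]))
m=(W[...,2]>36)&(W[...,2]<80)
n,l,st,ce=cv2.connectedComponentsWithStats(m.astype(np.uint8))
for i in range(1,n):
    if st[i,4]>60:
        q=W[l==i]; print(st[i],np.median(q,0).round(1))
E
```

```text
1.4 [459.6672147  112.50872953 130.4850645 ] [ 3.14140160e+00 -1.50944699e-04 -2.64759062e+00] [ 1.62549417e-01  2.10849575e-01  1.81882406e+00  1.46692664e-04
  1.11212392e+00 -1.90231389e+00] 29.70187618068966
{'fx': 293.5216352731573, 'fy': 293.5216352731573, 'cx': 254.7245581520608, 'cy': 194.558219199389, 'origin': array([389.58050749,  74.31598411, 309.22855675]), 'attitude': array([ 2.86505949e+00, -2.48633361e-04,  2.06613379e+00])}
[[254.31798385 199.24291663]
 [254.09699488 266.96597085]
 [327.73938964 196.29997261]]
[  0  31  13  39 355] [ 444.  -131.9   42.1]
[249 190  13  13 127] [456.7 111.2  42.5]
[   0  209   78   60 3715] [593.2 -53.8  49.1]
[159 252  19  22 318] [553.8  68.5  53.1]
[326 253  26  21 454] [475.6 212.1  54.1]
```

View pics/w1.png

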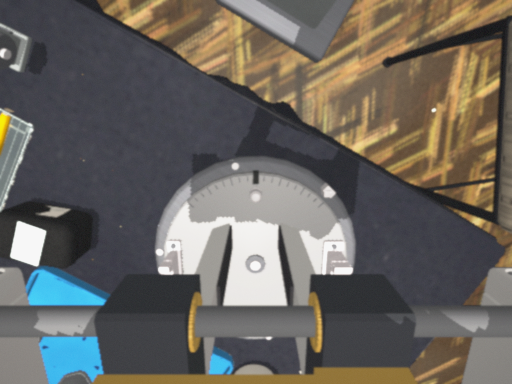

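The wrist view shows the notch at (255,177), the stud at (255,197), the pointer at (329,191) and the centre cap at (255,264), with the fingers lined up either side of the stud. I'll compute the exact numbers.

```bash
python3 - <<'E'
from h import *
c=get_calibration("wrist")
C=ray(c,255,264,28); 
for n,u,v,z in(("stud",255,196.5,44),("notch",255,175,24),("ptr",329,192,26)):
    q=ray(c,u,v,z); d=q-C; print(n,q.round(1),np.hypot(*d[:2]).round(1),np.degrees(np.arctan2(d[1],d[0])).round(1))
print(C, proj(c,[[459.7,112.5,130.5]]))
p,W,_=cloud("wrist"); q=W[(np.abs(W[...,2]-24)<4)]; print(np.median(W[180:190,240:270,2]))
E
```

```text
stud [457.4 111.6  44. ] 79.8 -151.5
notch [442.9 103.8  24. ] 96.1 -151.6
ptr [422.6 177.   26. ] 108.4 165.3
[527.48483947 149.56710142  28.        ] [[254.68342107 236.76772072]]
nan
```

Emit:
jog_arm --plan '[0,0,-0.04,0,0,0,0,0,-0.07,0,0,0,0,0,-0.09,0,0,0,0,0,-0.1,0,0,0,0,0,-0.1,0,0,0,0,0,-0.1,0,0,0]'

```text
clock: 2.1
eef_pos: [460.5, 112.2, 31.4]
eef_rot: [-3.141, 0.001, -2.648]
wrist_force: [0.4, 0.0, 0.3]
finger_gap: 30.2
finger_force: 0.0
```

Emit:
jog_arm --plan '[0,0,0,0,0,0,0,0,0,0,0,0,0,0,0,0,0,0,0,0,0,0,0,0,0,0,0,0,0,0]' --claw 0.005 --force 15

```text
clock: 2.6
eef_pos: [460.4, 112.0, 31.1]
eef_rot: [-3.142, 0.001, -2.648]
wrist_force: [-1.7, 1.4, 7.4]
finger_gap: 11.0
finger_force: 15.0
```

```bash
python3 - <<'E'
from h import *
v=np.array([-69,-37])
for k in range(1,13):
    a=-np.radians(3.6*k); d=np.array([[np.cos(a),-np.sin(a)],[np.sin(a),np.cos(a)]])@v-v
    print(f"{d[0]/1e3:.4f},{d[1]/1e3:.4f},0,0,0,{-3.6*k:.1f},",end=" ")
E
```

```text
-0.0022,0.0044,0,0,0,-3.6, -0.0041,0.0089,0,0,0,-7.2, -0.0057,0.0136,0,0,0,-10.8, -0.0070,0.0183,0,0,0,-14.4, -0.0081,0.0231,0,0,0,-18.0, -0.0088,0.0280,0,0,0,-21.6, -0.0092,0.0329,0,0,0,-25.2, -0.0093,0.0378,0,0,0,-28.8, -0.0091,0.0427,0,0,0,-32.4, -0.0086,0.0476,0,0,0,-36.0, -0.0078,0.0525,0,0,0,-39.6, -0.0066,0.0573,0,0,0,-43.2,
```

Emit:
jog_arm --plan '[-0.0022,0.0044,0.002,0,0,-3.6,-0.0041,0.0089,0.002,0,0,-7.2,-0.0057,0.0136,0.002,0,0,-10.8,-0.007,0.0183,0.002,0,0,-14.4,-0.0081,0.0231,0.002,0,0,-18.0,-0.0088,0.028,0.002,0,0,-21.6,-0.0092,0.0329,0.002,0,0,-25.2,-0.0093,0.0378,0.002,0,0,-28.8,-0.0091,0.0427,0.002,0,0,-32.4,-0.0086,0.0476,0.002,0,0,-36.0,-0.0078,0.0525,0.002,0,0,-39.6,-0.0066,0.0573,0.002,0,0,-43.2,-0.0066,0.0573,0.002,0,0,-43.2,-0.0066,0.0573,0.002,0,0,-43.2,-0.0066,0.0573,0.002,0,0,-43.2]'

```text
clock: 4.1
eef_pos: [452.5, 169.2, 31.9]
eef_rot: [-3.141, -0.002, 2.883]
wrist_force: [-4.6, 4.6, -5.5]
finger_gap: 10.8
finger_force: 15.0
```

```bash
python3 - <<'E'
from h import *
p,W,c=cloud("wrist"); 
save("pics/w2.png",cv2.resize(p[120:300,130:400],(800,533),interpolation=cv2.INTER_CUBIC)); print(c["origin"])
p,W,c=cloud("top"); C=[530,149.5]
near=np.hypot(W[...,0]-C[0],W[...,1]-C[1])<118
m=near&(W[...,2]>36)&(W[...,2]<90)
n,l,st,ce=cv2.connectedComponentsWithStats(m.astype(np.uint8))
for i in range(1,n):
    if st[i,4]<9: continue
    q=W[l==i]; print(st[i],q.mean(0).round(1)); 
E
```

```text
[375.91803225 188.90284918 210.77339584]
[133 178  11  11  62] [558.3 227.2  57.5]
[189 192   7  16  61] [509.   66.7  55.5]
```

View pics/w2.png

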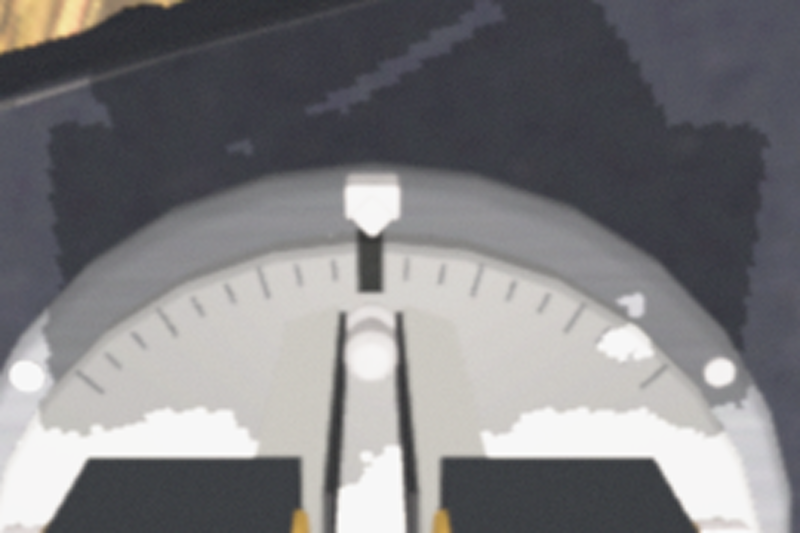

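The notch at (370,260) lines up with the pointer at (372,215). I'll release, rise and back off for a clear view of the saddles.

Emit:
jog_arm --plan '[0,0,0,0,0,0,0,0,0,0,0,0,0,0,0.02,0,0,0,0,0,0.06,0,0,0,-0.03,0,0.11,0,0,0,-0.07,-0.01,0.15,0,0,0,-0.1,-0.02,0.18,0,0,0,-0.1,-0.02,0.18,0,0,0,-0.1,-0.02,0.18,0,0,0]' --claw 0.03

```text
clock: 5.1
eef_pos: [353.8, 149.0, 213.8]
eef_rot: [3.14, 0.004, 2.881]
wrist_force: [-0.0, 0.0, -0.6]
finger_gap: 29.9
finger_force: 0.0
```

```bash
python3 - <<'E'
from h import *
s=manip.read_state(); print(s["clock"],s["eef_pos"],s["eef_rot"])
for nm in("wrist","top"):
    p,W,c=cloud(nm); np.savez(nm+"3.npz",p=p,W=W,o=c["origin"],a=att(c),k=[c["fx"],c["fy"],c["cx"],c["cy"]])
    if nm=="wrist": save("pics/w3.png",cv2.resize(p,(800,600),interpolation=cv2.INTER_CUBIC))
    near=np.hypot(W[...,0]-529,W[...,1]-149.5)<122
    m=near&(W[...,2]>35)&(W[...,2]<85)
    n,l,st,ce=cv2.connectedComponentsWithStats(m.astype(np.uint8))
    for i in range(1,n):
        if st[i,4]<9: continue
        q=W[l==i]; r=cv2.minAreaRect(q[:,:2].astype(np.float32)); print(nm,st[i],q.mean(0).round(1),np.percentile(q[:,2],[50,90]).round(1),np.round(r[0],1),np.round(r[1],1),round(r[2],1))
E
```

```text
5.1 [353.84804036 149.04494519 213.78254845] [3.13950494 0.00359329 2.8814094 ]
wrist [223 284   7  21  99] [497.8  72.2  51.9] [53.  64.6] [503.2  69. ] [ 7.  29.5] 75.0
top [133 178  12  16 109] [551.6 227.6  55.1] [57.2 65.8] [554.2 228.9] [18.6 48. ] 80.0
top [189 192   7  14  59] [509.8  66.2  56.5] [57.8 67.5] [510.6  67.2] [11.9 36.6] 80.9
top [156 216   4   4  14] [454.  169.3  44.1] [44.  47.7] [454.2 169.9] [10.   8.3] 0.5
```

View pics/w3.png

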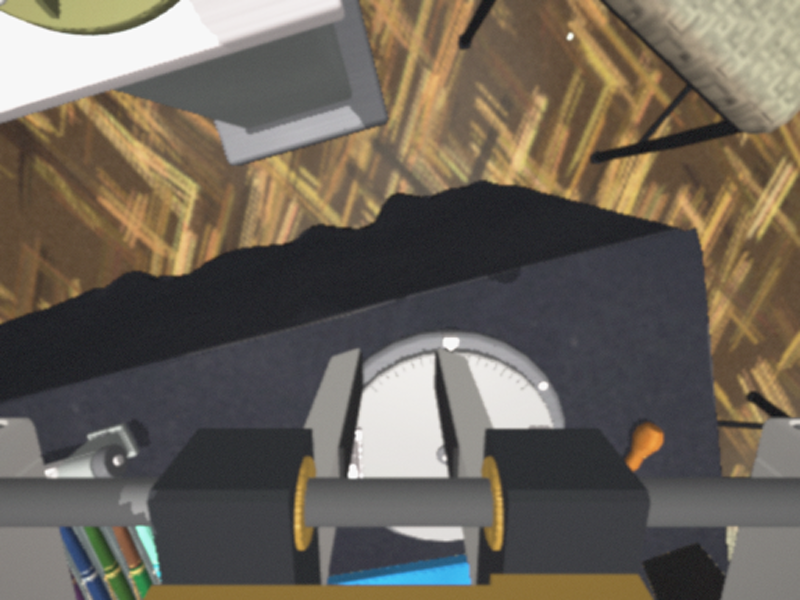

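Backing off was the wrong way: the fingers cover the saddles, because the camera sits on the robot's side of the tool. The pointer at (450,343) is still in place. The top-camera saddle estimates are good enough, so I'll locate the centres' origin next.

```bash
python3 - <<'E'
from h import *
c=get_calibration("top"); k=115/800; d=np.array([.0477,-.9989]); b=np.array([457.2,-287.2])
for n,x,y,z,ref in(("knobH",50,487,30,-152),("knobT",757,455,30,148),("headout",92,480,56,-138),("shoulder",168,475,56,-102),("tailface",648,455,54,102),("tailout",710,452,54,132)):
    q=ray(c,250+(x+.5)*k-.5,200+(y+.5)*35/243-.5,z); s=(q[:2]-b)@d; print(n,q.round(1),"origin s",(s-ref).round(1), "lat",np.cross(d,q[:2]-b).round(1))
E
```

```text
knobH [ 299.6 -125.4   30. ] origin s -17.1 lat -149.7
knobT [ 310.9 -425.    30. ] origin s -17.3 lat -152.7
headout [ 301.7 -142.9   56. ] origin s -13.6 lat -148.5
shoulder [ 303.5 -174.5   56. ] origin s -17.9 lat -148.2
tailface [ 310.4 -374.6   54. ] origin s -21.7 lat -150.8
tailout [ 311.5 -400.5   54. ] origin s -25.8 lat -150.9<stdin>:4: DeprecationWarning: Arrays of 2-dimensional vectors are deprecated. Use arrays of 3-dimensional vectors instead. (deprecated in NumPy 2.0)
```

Emit:
jog_arm --plan '[0.1015,-0.394,-0.084,0,0,-72.4,0.1015,-0.394,-0.084,0,0,-72.4,0.1015,-0.394,-0.084,0,0,-72.4,0.1015,-0.394,-0.084,0,0,-72.4,0.1015,-0.394,-0.084,0,0,-72.4,0.1015,-0.394,-0.084,0,0,-72.4,0.1015,-0.394,-0.084,0,0,-72.4,0.1015,-0.394,-0.084,0,0,-72.4,0.1015,-0.394,-0.084,0,0,-72.4,0.1015,-0.394,-0.084,0,0,-72.4,0.1015,-0.394,-0.084,0,0,-72.4,0.1015,-0.394,-0.084,0,0,-72.4,0.1015,-0.394,-0.084,0,0,-72.4,0.1015,-0.394,-0.084,0,0,-72.4]' --claw 0.04 --force 60

```text
clock: 6.6
eef_pos: [455.2, -244.3, 128.8]
eef_rot: [3.141, 0.0, 1.619]
wrist_force: [1.3, 0.1, 0.4]
finger_gap: 40.1
finger_force: 0.0
```

```bash
python3 - <<'E'
from h import *
s=manip.read_state(); print(s["clock"],s["eef_pos"],s["eef_rot"],s["joints"][5])
p,W,c=cloud("wrist"); save("pics/w4.png",cv2.resize(p,(800,600),interpolation=cv2.INTER_CUBIC)); np.savez("w4.npz",p=p,W=W)
P=W[...,:].reshape(-1,3)
q=P[(P[:,2]>32)&(P[:,2]<41)&(abs(P[:,0]-456)<22)&(P[:,1]<-205)&(P[:,1]>-335)]
l=cv2.fitLine(q[:,:2].astype(np.float32),cv2.DIST_HUBER,0,.01,.01).ravel(); print(len(q),l,np.median(q[:,2]))
E
```

```text
6.6 [ 455.18327018 -244.30802565  128.76757113] [3.14111223e+00 2.98875146e-04 1.61882652e+00] -0.6115618791510442
1722 [ 4.6799920e-02 -9.9890429e-01  4.5268524e+02 -2.6591077e+02] 36.33535094247725
```

View pics/w4.png

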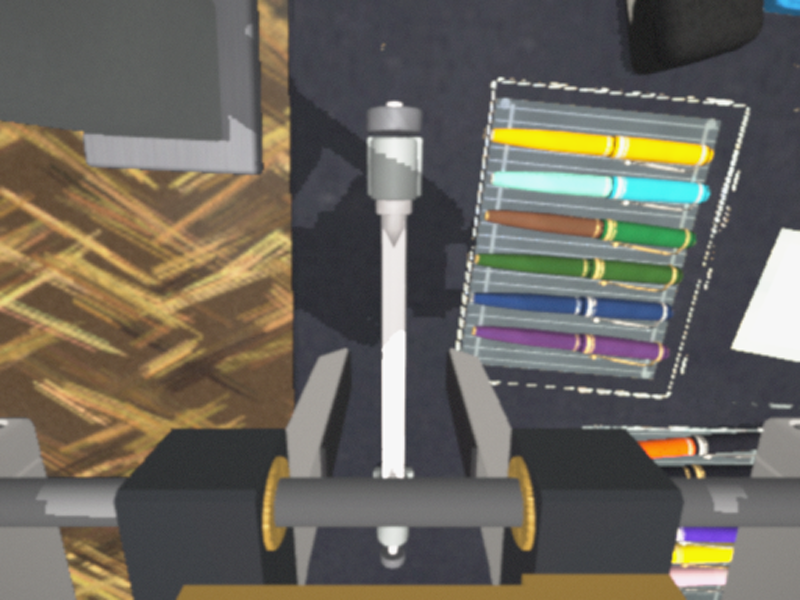

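The wrist view shows the headstock at the top with its shoulder at (395,200), the cone tip at (395,243), and the bar centred between the fingers at about (397,380).

```bash
python3 - <<'E'
from h import *
c=get_calibration("wrist"); k=1/1.5625
for n,u,v,z in(("shoulder top",395,200,54),("knob outer",394,104,40),("cone tip",395,244,43),("tail knob end",392,562,32)): print(n,ray(c,u*k,v*k,z).round(1))
E
```

```text
shoulder top [ 450.4 -179.1   54. ]
knob outer [ 447.4 -129.3   40. ]
cone tip [ 451.5 -204.5   43. ]
tail knob end [ 460.5 -442.5   32. ]
```

Emit:
jog_arm --plan '[0,0,-0.04,0,0,0,0,0,-0.08,0,0,0,0,0,-0.105,0,0,0,0,0,-0.117,0,0,0,0,0,-0.117,0,0,0,0,0,-0.117,0,0,0]'

```text
clock: 7.25
eef_pos: [455.6, -245.2, 12.6]
eef_rot: [3.14, 0.001, 1.617]
wrist_force: [-0.1, -0.3, 0.9]
finger_gap: 40.6
finger_force: 0.0
```

Emit:
jog_arm --plan '[0,0,0,0,0,0,0,0,0,0,0,0,0,0,0,0,0,0,0,0,0,0,0,0,0,0,0,0,0,0,0,0,0,0,0,0]' --claw 0.008 --force 60

```text
clock: 7.85
eef_pos: [454.8, -245.0, 11.7]
eef_rot: [-3.141, -0.0, 1.617]
wrist_force: [-5.6, 0.1, 6.9]
finger_gap: 13.3
finger_force: 60.0
```

```bash
python3 - <<'E'
from h import *
s=manip.read_state(); print({k:np.round(s[k],3) for k in("clock","eef_pos","eef_rot","wrist_force","moment","finger_gap","finger_force")})
E
```

```text
{'clock': np.float64(7.85), 'eef_pos': array([ 454.779, -244.966,   11.727]), 'eef_rot': array([-3.141, -0.   ,  1.617]), 'wrist_force': array([-5.581,  0.15 ,  6.882]), 'moment': array([ 0.006,  1.005, -0.068]), 'finger_gap': np.float64(13.315), 'finger_force': np.float64(59.997)}
```

Emit:
jog_arm --plan '[0,0,0.001,0,0,0,0,0,0.002,0,0,0,0,0,0.003,0,0,0,0,0,0.004,0,0,0,0,0,0.004,0,0,0,0,0,0.004,0,0,0]'

```text
clock: 8.45
eef_pos: [454.9, -244.8, 15.3]
eef_rot: [-3.141, -0.0, 1.617]
wrist_force: [-0.2, 0.0, -5.3]
finger_gap: 13.3
finger_force: 60.0
```

```bash
cat >> h.py <<'E'
def tilt():
    s=manip.read_state(); print({k:np.round(s[k],3).tolist() for k in("clock","eef_pos","wrist_force","moment","finger_gap")})
    p,W,c=cloud("wrist"); P=W.reshape(-1,3); y0=s["eef_pos"][1]; x0=s["eef_pos"][0]
    for a,b in((12,100),(-100,-12),(-100,100)):
        q=P[(abs(P[:,0]-x0+3)<5.5)&(P[:,1]>y0+a)&(P[:,1]<y0+b)&(P[:,2]>25)&(P[:,2]<60)]
        q=q[(q[:,1]<-205)|(s["eef_pos"][2]>60)]
        if len(q)>30:
            k=np.polyfit(q[:,1]-y0,q[:,2],1); r=q[:,2]-np.polyval(k,q[:,1]-y0); q=q[abs(r)<4]; k=np.polyfit(q[:,1]-y0,q[:,2],1)
            print(len(q),"slope dz/dy deg",np.degrees(k[0]).round(2),"z",k[1].round(1))
    return p,W,c
E
python3 - <<'E'
from h import *
tilt()
z=np.load("w4.npz"); P=z["W"].reshape(-1,3)
q=P[(abs(P[:,0]-452)<5.5)&(P[:,1]<-205)&(P[:,1]>-345)&(P[:,2]>25)&(P[:,2]<60)]; k=np.polyfit(q[:,1]+245,q[:,2],1); print("before",np.degrees(k[0]),k[1])
p,W,c=cloud("side"); np.savez("side5.npz",p=p,W=W)
E
```

```text
{'clock': 8.45, 'eef_pos': [454.943, -244.826, 15.345], 'wrist_force': [-0.158, 0.008, -5.276], 'moment': [0.204, 0.143, -0.024], 'finger_gap': 13.335}
898 slope dz/dy deg 1.21 z 40.0
840 slope dz/dy deg 1.24 z 39.9
2373 slope dz/dy deg 1.27 z 40.0
before 0.04188661309810141 36.386779538504044
```

The headstock end rose 1.24° and the tail stayed down, so the balance point lies towards the tail, roughly x = +6 to +30. I'll set the centres down and shift the grip 50 mm that way.

Emit:
jog_arm --plan '[0,0,-0.001,0,0,0,0,0,-0.002,0,0,0,0,0,-0.003,0,0,0,0,0,-0.004,0,0,0,0,0,-0.004,0,0,0]'

```text
clock: 9.05
eef_pos: [455.1, -244.9, 11.7]
eef_rot: [3.141, 0.0, 1.617]
wrist_force: [-2.3, 2.9, 2.4]
finger_gap: 13.2
finger_force: 60.0
```

Emit:
jog_arm --plan '[0,0,0,0,0,0,0,0,0,0,0,0,0,0,0,0,0,0,0.0005,-0.01,0,0,0,0,0.0015,-0.03,0,0,0,0,0.0024,-0.05,0,0,0,0,0.0024,-0.05,0,0,0,0,0.0024,-0.05,0,0,0,0]' --claw 0.032

```text
clock: 9.85
eef_pos: [457.2, -295.1, 11.2]
eef_rot: [-3.141, -0.0, 1.616]
wrist_force: [0.1, -0.9, -1.0]
finger_gap: 32.1
finger_force: 0.0
```

Emit:
jog_arm --plan '[0,0,0,0,0,0,0,0,0,0,0,0,0,0,0,0,0,0,0,0,0,0,0,0,0,0,0.001,0,0,0,0,0,0.002,0,0,0,0,0,0.003,0,0,0,0,0,0.004,0,0,0,0,0,0.004,0,0,0,0,0,0.004,0,0,0]' --claw 0.008 --force 60

```text
clock: 10.85
eef_pos: [457.4, -294.9, 15.4]
eef_rot: [-3.142, -0.0, 1.617]
wrist_force: [-0.4, -0.3, -7.1]
finger_gap: 13.6
finger_force: 60.0
```

```bash
python3 - <<'E'
from h import *
tilt()
E
```

```text
{'clock': 10.85, 'eef_pos': [457.365, -294.923, 15.407], 'wrist_force': [-0.448, -0.251, -7.145], 'moment': [-0.035, 0.006, 0.002], 'finger_gap': 13.553}
3008 slope dz/dy deg 0.14 z 40.3
740 slope dz/dy deg 0.45 z 40.5
4387 slope dz/dy deg 0.19 z 40.3
```

Level now: the weight is 7.1 N and the moment is near zero, so the balance is at about x = +13. Lifting.

Emit:
jog_arm --plan '[0,0,0.005,0,0,0,0,0,0.015,0,0,0,0,0,0.03,0,0,0,0,0,0.045,0,0,0,0,0,0.06,0,0,0,0,0,0.075,0,0,0,0,0,0.087,0,0,0,0,0,0.093,0,0,0,0,0,0.095,0,0,0,0,0,0.095,0,0,0,0,0,0.095,0,0,0]'

```text
clock: 12.0
eef_pos: [457.2, -294.8, 109.8]
eef_rot: [-3.141, -0.001, 1.617]
wrist_force: [-0.4, 0.7, -6.2]
finger_gap: 13.4
finger_force: 60.0
```

```bash
python3 - <<'E'
from h import *
s=manip.read_state(); print({k:np.round(s[k],3).tolist() for k in("clock","eef_pos","eef_rot","wrist_force","moment","finger_gap")})
p,W,c=cloud("wrist"); P=W.reshape(-1,3); x0,y0,z0=s["eef_pos"]
q=P[(abs(P[:,0]-x0+3)<6)&(abs(P[:,1]-y0)<85)&(abs(P[:,2]-z0-26)<14)]; k=np.polyfit(q[:,1]-y0,q[:,2],1); print(len(q),np.degrees(k[0]),k[1])
E
```

```text
{'clock': 12.0, 'eef_pos': [457.158, -294.784, 109.821], 'eef_rot': [-3.141, -0.001, 1.617], 'wrist_force': [-0.375, 0.715, -6.247], 'moment': [-0.042, 0.065, -0.029], 'finger_gap': 13.372}
4661 -0.7274416043159471 135.55322547716756
```

Emit:
jog_arm --plan '[0.001,0.008,0,0,0,-0.3,0.003,0.025,0,0,0,-1,0.008,0.05,0,0,0,-2,0.013,0.08,0,0,0,-3.3,0.018,0.11,0,0,0,-4.5,0.022,0.14,0,0,0,-5.8,0.027,0.17,0,0,0,-7,0.032,0.2,0,0,0,-8.2,0.036,0.23,0,0,0,-9.5,0.041,0.26,0,0,0,-10.7,0.046,0.29,0,0,0,-12,0.051,0.32,0,0,0,-13.2,0.055,0.35,0,0,0,-14.4,0.06,0.38,0,0,0,-15.6,0.063,0.4,0,0,0,-16.5,0.0655,0.414,0,0,0,-17.1,0.0666,0.421,0,0,0,-17.35,0.0666,0.4215,0,0,0,-17.35,0.0666,0.4215,0,0,0,-17.35,0.0666,0.4215,0,0,0,-17.35]'

```text
clock: 14.05
eef_pos: [523.9, 125.9, 110.4]
eef_rot: [-3.141, 0.0, 1.314]
wrist_force: [0.4, 0.5, -6.4]
finger_gap: 13.5
finger_force: 60.0
```

```bash
python3 - <<'E'
from h import *
s=manip.read_state(); print({k:np.round(s[k],3).tolist() for k in("clock","eef_pos","eef_rot","wrist_force","moment","finger_gap")})
p,W,c=cloud("wrist"); np.savez("w6.npz",p=p,W=W); P=W.reshape(-1,3); e=s["eef_pos"]
a=np.radians(75.3); y=np.array([np.cos(a),np.sin(a)]); n=np.array([-y[1],y[0]])
t=(P[:,:2]-e[:2])@y; w=(P[:,:2]-e[:2])@n
m=(abs(w-3)<7)&(abs(t)<85)&(abs(P[:,2]-e[2]-26)<14); k=np.polyfit(t[m],P[m,2],1); print(m.sum(),np.degrees(k[0]),k[1])
o=cv2.resize(p,(512,384)); pt,Wt,ct=cloud("top"); np.savez("top6.npz",p=pt,W=Wt)
b=cv2.resize(pt[140:240,115:230],(512,445),interpolation=cv2.INTER_CUBIC)
im=np.zeros((600,800,3),np.uint8); im[:300,:400]=cv2.resize(o,(400,300)); im[:348,400:]=cv2.resize(b,(400,348)); 
ps,Ws,cs=cloud("side"); 
u=proj(cs,[[530,150,60]])[0].astype(int); print(u)
q=ps[u[1]-40:u[1]+40,u[0]-64:u[0]+64]; im[350:600,400:800]=cv2.resize(q,(400,250),interpolation=cv2.INTER_CUBIC)
save("pics/c6.png",im)
E
```

```text
{'clock': 14.05, 'eef_pos': [523.9, 125.927, 110.413], 'eef_rot': [-3.141, 0.0, 1.314], 'wrist_force': [0.423, 0.461, -6.432], 'moment': [-0.018, 0.117, -0.011], 'finger_gap': 13.549}
4917 -1.067672832096209 136.33742161701318
[213 170]
```

View pics/c6.png

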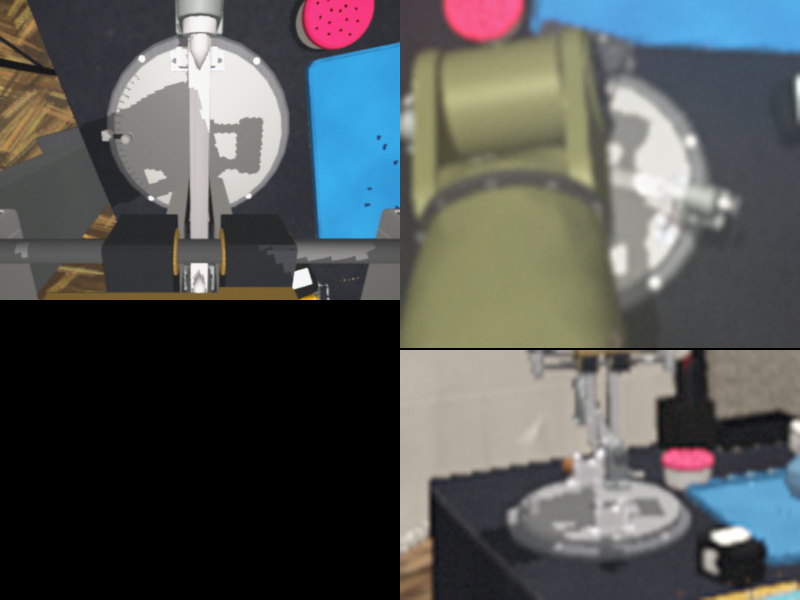

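The wrist picture (top left) shows the headstock at the top and the bar running over the wide saddle, whose two sides show at (178,58) and (217,58), with the notch and stud beside the pointer at (110,133). The bar looks centred, so I'll measure the saddle and bar in the same camera.

```bash
python3 - <<'E'
from h import *
z=np.load("w6.npz"); W=z["W"]; p=z["p"]; P=W.reshape(-1,3); c=get_calibration("wrist")
e=np.array([523.9,125.93]); a=np.radians(75.3); y=np.array([np.cos(a),np.sin(a)]); n=np.array([-y[1],y[0]])
t=(P[:,:2]-e)@y; w=(P[:,:2]-e)@n; h=P[:,2]
m=(h>124)&(h<146)&(abs(w)<20)
for t0 in(15,30,45,60,70): 
    q=m&(t>t0)&(t<t0+8); print("bar",t0,np.percentile(w[q],[2,50,98]).round(1),np.median(h[q]).round(1),q.sum())
s=(h>57)&(h<75)&(abs(w)<35)&(t>60)&(t<140)
print("saddle n",s.sum(),"w",np.percentile(w[s],[1,50,99]).round(1),"t",np.percentile(t[s],[1,50,99]).round(1),np.median(h[s]))
for t0 in range(84,124,4):
    q=s&(t>t0)&(t<t0+4)
    if q.sum()>3: print(t0,q.sum(),w[q].min().round(1),w[q].max().round(1), "gap",w[q&(w<3)].max(initial=-99).round(1),w[q&(w>3)].min(initial=99).round(1))
# headstock
q=(h>140)&(h<175)&(abs(w)<30)&(t>75); print("head t",np.percentile(t[q],[1,50,99]).round(1),"w",np.percentile(w[q],[2,98]).round(1))
im=p[20:130,180:330]; save("pics/w6c.png",cv2.resize(im,(800,587),interpolation=cv2.INTER_CUBIC))
E
```

```text
bar 15 [-6.4  0.3  6.5] 135.3 325
bar 30 [-6.8  0.3  6.9] 135.4 369
bar 45 [-6.6  0.1  6.7] 135.4 386
bar 60 [-6.9 -0.2  6.6] 135.5 422
bar 70 [-6.8  0.3  7. ] 135.5 445
saddle n 564 w [-15.9  12.8  20.5] t [ 97.9 105.8 113.7] 64.70485334209161
96 88 -15.9 20.6 gap -10.3 11.4
100 136 -15.9 20.5 gap -10.2 11.4
104 137 -15.9 20.4 gap -10.2 11.3
108 136 -15.8 21.0 gap -10.8 11.3
112 67 -15.7 21.0 gap -10.8 11.3
head t [ 91.7 113.2 123.4] w [-11.6  11.4]
```

View pics/w6c.png

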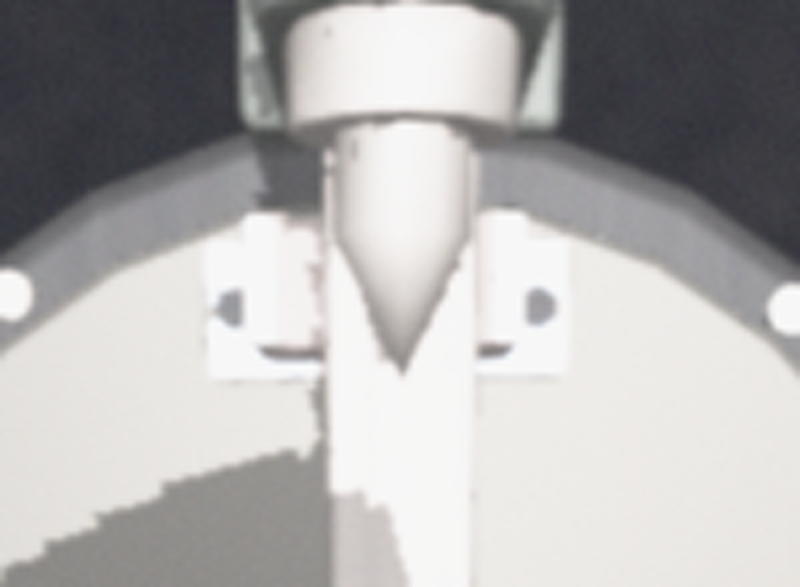

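```bash
python3 - <<'E'
from h import *
z=np.load("w6.npz"); p=z["p"]; c=get_calibration("wrist"); g=cv2.cvtColor(p,cv2.COLOR_RGB2GRAY).astype(float); W=z["W"]
f=lambda x,y:(180+(x+.5)*150/800-.5,20+(y+.5)*110/587-.5)
def edge(cols,y,s,zz):
    out=[]
    for cc in cols:
        r0=int(round(f(0,y)[1])); d=np.diff(g[r0-3:r0+5,cc])*s; d=np.clip(d,0,None)
        if d.max()<4: continue
        i=d.argmax(); k=slice(max(i-1,0),i+2); r=r0-3+.5+(d[k]*np.arange(k.start,k.start+len(d[k]))).sum()/d[k].sum(); q=ray(c,cc,r,zz); out.append(q)
    return np.array(out)
cl=lambda a,b: range(int(f(a,0)[0])+1,int(f(b,0)[0]))
for nm,y,s,zz in(("base bottom",377,-1,26),("block top",213,1,66)):
    for rng in (((215,320),(480,560)) if zz==26 else ((252,315),(485,520)),):
        q=np.vstack([edge(cl(*r),y,s,zz) for r in rng]); l=cv2.fitLine(q[:,:2].astype(np.float32),cv2.DIST_HUBER,0,.01,.01).ravel()
        an=np.degrees(np.arctan2(l[1],l[0])); print(nm,len(q),an, np.ptp(q,0).round(1))
# depth based: saddle side faces / corner rect
P=W.reshape(-1,3); e=np.array([523.9,125.93]); a=np.radians(75.3); y=np.array([np.cos(a),np.sin(a)]); n=np.array([-y[1],y[0]])
t=(P[:,:2]-e)@y; w=(P[:,:2]-e)@n; h=P[:,2]; s=(h>59)&(h<72)&(abs(w-2)<25)&(t>90)&(t<120)
r=cv2.minAreaRect(P[s,:2].astype(np.float32)); print(r, ((np.array(r[0])-e)@y,(np.array(r[0])-e)@n))
q=(h>140)&(abs(w)<17)&(h<170)&(t>80); 
# shoulder edge: first t of casting at full width
for lo,hi in((-17,-12.5),(12.5,17)):
    k=(h>125)&(h<175)&(w>lo)&(w<hi)&(t>80); print(k.sum(), np.percentile(t[k],[1,5,50]).round(1) if k.sum() else "")
E
```

```text
base bottom 33 -13.836862 [51.8 12.9  0. ]
block top 17 -14.1119995 [33.2  8.4  0. ]
((548.3523559570312, 229.0261993408203), (16.037954330444336, 36.84761047363281), 75.8585433959961) (np.float64(105.92660864404137), np.float64(2.5095042425985024))
24 [117.2 117.5 121. ]
17 [117.  117.2 119.6]
```

Saddle yaw is about 75.9°, and the wide saddle's centre is about 1.4 mm to the robot's side of the bar. I'll shift outward 5 mm, turn +0.6° and descend in stages.

Emit:
jog_arm --plan '[0,0.002,0,0,0,0.3,-0.0003,0.005,-0.005,0,0,0.6,-0.0003,0.005,-0.015,0,0,0.6,-0.0003,0.005,-0.027,0,0,0.6,-0.0003,0.005,-0.038,0,0,0.6,-0.0003,0.005,-0.045,0,0,0.6,-0.0003,0.005,-0.048,0,0,0.6,-0.0003,0.005,-0.048,0,0,0.6,-0.0003,0.005,-0.048,0,0,0.6,-0.0003,0.005,-0.048,0,0,0.6]'

```text
clock: 15.2
eef_pos: [524.0, 131.6, 62.9]
eef_rot: [3.141, -0.0, 1.325]
wrist_force: [0.4, 0.1, -7.7]
finger_gap: 13.1
finger_force: 60.0
```

```bash
cat > m.py <<'E'
from h import *
s=manip.read_state(); print({k:np.round(s[k],3).tolist() for k in("clock","eef_pos","eef_rot","wrist_force","moment","finger_gap")})
p,W,c=cloud("wrist"); np.savez("w7.npz",p=p,W=W); P=W.reshape(-1,3); e=s["eef_pos"]
a=s["eef_rot"][2]; y=np.array([np.cos(a),np.sin(a)]); n=np.array([-y[1],y[0]])
t=(P[:,:2]-e[:2])@y; w=(P[:,:2]-e[:2])@n; h=P[:,2]; b=e[2]+26
m=(abs(w)<5)&(t>12)&(t<80)&(abs(h-b)<8); k=np.polyfit(t[m],h[m],1); print("bar slope",np.degrees(k[0]).round(2),"z",k[1].round(1),"w",np.median(w[(abs(h-b)<8)&(abs(w)<10)&(t>12)&(t<65)]).round(1))
sd=(h>56)&(h<72)&(abs(w)<26)&((abs(w)>8.5)|(b>85))&(t>88)&(t<122)
q=sd&(np.abs(h-66)<5); print("saddle",q.sum(),"w",np.percentile(w[q],[2,98]).round(1),"mid",np.percentile(w[q],[2,98]).mean().round(2),"t",np.percentile(t[q],[3,97]).round(1))
for lo,hi in((-16.5,-12),(12,16.5)):
    k=(h>b+3)&(h<b+32)&(w>lo)&(w<hi)&(t>90)&(h>74); print("shoulder t",k.sum(),np.percentile(t[k],[1,5]).round(1) if k.sum() else "")
E
python3 m.py
```

```text
{'clock': 15.2, 'eef_pos': [523.969, 131.585, 62.897], 'eef_rot': [3.141, -0.0, 1.325], 'wrist_force': [0.432, 0.102, -7.718], 'moment': [-0.004, 0.11, 0.022], 'finger_gap': 13.122}
bar slope 0.16 z 87.9 w 0.4
saddle 972 w [-18.1  18. ] mid -0.06 t [ 92.8 108.3]
shoulder t 42 [116.4 116.9]
shoulder t 42 [116.1 116.8]
```

Centred to within 0.4 mm and level, with an 8 mm shoulder gap. Lowering gently.

Emit:
jog_arm --plan '[0,0,-0.003,0,0,0,0,0,-0.006,0,0,0,0,0,-0.009,0,0,0,0,0,-0.011,0,0,0,0,0,-0.0125,0,0,0,0,0,-0.014,0,0,0,0,0,-0.0152,0,0,0,0,0,-0.0164,0,0,0,0,0,-0.0176,0,0,0,0,0,-0.0184,0,0,0,0,0,-0.019,0,0,0,0,0,-0.019,0,0,0]'

```text
clock: 16.45
eef_pos: [523.7, 131.6, 43.4]
eef_rot: [-3.141, 0.0, 1.325]
wrist_force: [-0.2, -0.1, -6.3]
finger_gap: 13.3
finger_force: 60.0
```

```bash
python3 m.py
```

```text
{'clock': 16.45, 'eef_pos': [523.66, 131.554, 43.363], 'eef_rot': [-3.141, 0.0, 1.325], 'wrist_force': [-0.177, -0.115, -6.293], 'moment': [0.002, -0.033, -0.028], 'finger_gap': 13.347}
bar slope 0.17 z 68.3 w 0.3
saddle 1271 w [-18.4  17.6] mid -0.39 t [ 93.1 115.9]
shoulder t 42 [116.6 116.8]
shoulder t 37 [116.1 116.5]
```

Emit:
jog_arm --plan '[0,0,-0.0004,0,0,0,0,0,-0.0008,0,0,0,0,0,-0.0012,0,0,0,0,0,-0.0015,0,0,0,0,0,-0.0015,0,0,0,0,0,-0.0015,0,0,0]'

```text
clock: 17.1
eef_pos: [523.9, 131.6, 42.4]
eef_rot: [3.141, -0.0, 1.325]
wrist_force: [-2.8, 0.4, 4.4]
finger_gap: 13.7
finger_force: 60.0
```

Emit:
jog_arm --plan '[0,0,0.0005,0,0,0,-0.0002,-0.001,0.0005,0,0,0,-0.0005,-0.002,0.0005,0,0,0,-0.0007,-0.003,0.0005,0,0,0,-0.001,-0.004,0.0005,0,0,0,-0.0012,-0.005,0.0005,0,0,0,-0.0015,-0.006,0.0005,0,0,0,-0.0015,-0.006,0.0005,0,0,0]' --force 30

```text
clock: 17.9
eef_pos: [522.2, 125.4, 42.5]
eef_rot: [3.142, 0.0, 1.325]
wrist_force: [0.3, 0.1, 0.1]
finger_gap: 13.8
finger_force: 30.0
```

```bash
python3 m.py
```

```text
{'clock': 17.9, 'eef_pos': [522.175, 125.396, 42.462], 'eef_rot': [3.142, 0.0, 1.325], 'wrist_force': [0.323, 0.12, 0.073], 'moment': [-0.073, 0.018, 0.013], 'finger_gap': 13.796}
bar slope 0.06 z 67.4 w -0.2
saddle 1320 w [-18.3  17.7] mid -0.29 t [ 99. 116.]
shoulder t 41 [116.5 116.7]
shoulder t 41 [116.4 116.7]
```

Emit:
jog_arm --plan '[-0.0001,-0.0005,0,0,0,0,-0.0002,-0.001,0,0,0,0,-0.0004,-0.0015,0,0,0,0,-0.0005,-0.002,0,0,0,0,-0.0006,-0.0025,0,0,0,0,-0.0006,-0.0025,0,0,0,0]'

```text
clock: 18.55
eef_pos: [521.9, 124.3, 42.5]
eef_rot: [3.141, -0.002, 1.325]
wrist_force: [2.7, 12.9, -4.6]
finger_gap: 13.6
finger_force: 30.0
```

The shoulder has butted, with about 13 N of resistance. I'll relax the push and then release.

Emit:
jog_arm --plan '[0.0002,0.0005,0,0,0,0,0.0003,0.001,0,0,0,0,0.0003,0.001,0,0,0,0]'

```text
clock: 18.85
eef_pos: [521.9, 124.3, 42.5]
eef_rot: [3.142, -0.0, 1.325]
wrist_force: [0.4, 5.5, -1.7]
finger_gap: 13.5
finger_force: 30.0
```

Emit:
jog_arm --plan '[0,0,0,0,0,0,0,0,0,0,0,0,0,0,0,0,0,0,0,0,0,0,0,0]' --claw 0.034

```text
clock: 19.25
eef_pos: [521.9, 123.9, 42.5]
eef_rot: [-3.142, 0.0, 1.325]
wrist_force: [-0.4, -0.2, 0.2]
finger_gap: 33.7
finger_force: 0.0
```

```bash
python3 m.py
```

```text
{'clock': 19.25, 'eef_pos': [521.888, 123.88, 42.451], 'eef_rot': [-3.142, 0.0, 1.325], 'wrist_force': [-0.367, -0.166, 0.168], 'moment': [-0.071, 0.102, 0.001], 'finger_gap': 33.704}
bar slope 0.01 z 67.5 w 0.3
saddle 1321 w [-18.2  17.9] mid -0.19 t [100.6 116.5]
shoulder t 28 [117.1 117.6]
shoulder t 42 [116.8 117.1]
```

Released. I'll rise straight up and move so the wrist camera sees the whole stand for a final check.

Emit:
jog_arm --plan '[0,0,0.01,0,0,0,0,0,0.03,0,0,0,0,0,0.06,0,0,0,0,0,0.1,0,0,0,0.01,-0.02,0.13,0,0,0,0.02,-0.05,0.15,0,0,0,0.03,-0.09,0.16,0,0,0,0.03,-0.12,0.16,0,0,0,0.03,-0.12,0.16,0,0,0,0.03,-0.12,0.16,0,0,0]'

```text
clock: 20.3
eef_pos: [551.8, 3.9, 202.9]
eef_rot: [3.141, -0.0, 1.324]
wrist_force: [-0.9, 0.8, 0.3]
finger_gap: 34.2
finger_force: 0.0
```

```bash
python3 - <<'E'
from h import *
s=manip.read_state(); print(s["clock"],s["eef_pos"],s["wrist_force"])
p,W,c=cloud("wrist"); np.savez("w8.npz",p=p,W=W)
u=proj(c,[[528.5,149.5,30]])[0].astype(int); print(u)
y0,x0=max(u[1]-130,0),max(u[0]-150,0); q=p[y0:y0+230,x0:x0+300]; print(y0,x0,q.shape)
save("pics/w8.png",cv2.resize(q,(780,int(780*q.shape[0]/q.shape[1])),interpolation=cv2.INTER_CUBIC))
E
```

```text
20.3 [551.7837706    3.94387767 202.89360694] [-0.91845548  0.79322328  0.32762631]
[201  58]
0 51 (230, 300, 3)
```

View pics/w8.png

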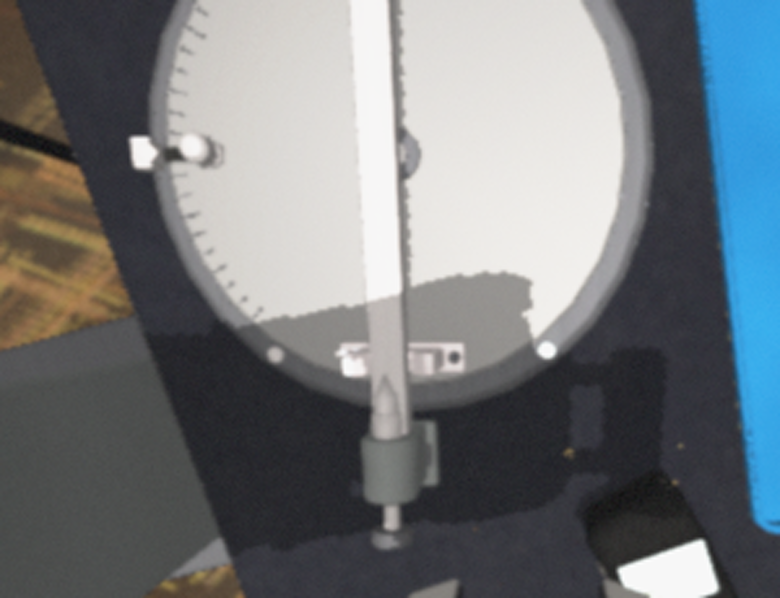

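```bash
python3 - <<'E'
from h import *
W=np.load("w8.npz")["W"]; P=W.reshape(-1,3); a=np.radians(75.9); y=np.array([np.cos(a),np.sin(a)]); n=np.array([-y[1],y[0]]); C=np.array([528.4,149.5])
t=(P[:,:2]-C)@y; w=(P[:,:2]-C)@n; h=P[:,2]
for t0 in(-75,-60,-40,-20,0,20,40):
    m=(t>t0)&(t<t0+12)&(abs(w)<12)&(abs(h-68)<9); print(t0,m.sum(),w[m].mean().round(1),np.median(h[m]).round(1))
k=(abs(w)>11)&(abs(w)<15)&(h>60)&(h<95)&(t<-95); print("tail face t",np.percentile(t[k],[95,99]).round(1),"expect -114")
p,Wt,c=cloud("top"); np.savez("top9.npz",p=p,W=Wt); W0=np.load("top0.npz")["W"]
for nm,x,yy in(("case",605,-61),("tub",697,238)):
    for V in(W0,Wt):
        m=(np.hypot(V[...,0]-x,V[...,1]-yy)<55)&(V[...,2]>20); print(nm,V[m].mean(0).round(1),m.sum())
m=(Wt[...,2]>50)&(Wt[...,2]<95)&(np.hypot(Wt[...,0]-C[0],Wt[...,1]-C[1])<160); q=Wt[m]; tt=(q[:,:2]-C)@y; print("head t",np.percentile(tt,[1,99]).round(1),"expect 140 knob")
E
```

```text
-75 174 -0.4 67.3
-60 176 -0.3 67.2
-40 192 -0.3 67.4
-20 200 -0.2 67.4
0 210 -0.4 67.4
20 221 -0.3 67.3
40 87 -0.3 67.5
tail face t [-127.3 -127.3] expect -114
case [601.4 -60.2  48. ] 440
case [591.8 -52.6 205.5] 675
tub [697.9 236.3  36.4] 381
tub [697.9 236.7  36.4] 380
head t [ 15.7 137.1] expect 140 knob
```

```bash
python3 -c "
from cell import manip; print(manip.sign_off())"
```

```text
the job is handed in; nothing more can be done
None
```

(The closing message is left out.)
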